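# Line up the chocolate desserts by height

## Task

Put the four chocolate desserts on the saucers of the slate board, one upright in the middle of each saucer, in order of height: the tallest on the saucer next to the brass stud, then down to the shortest at the white stud's end. Set each one down gently, without dropping it or knocking any over, and leave the yellow sauce bottle where it stands.

Things in the scene. Friction and masses are not known exactly. Their poses are not given: they have to be found in the camera images.
- choc_ruby: loose pink ruby chocolate dessert, the tallest: a solid upright cylinder 46 mm in diameter and 76 mm high, with a crust of golden nut crumbs round its top edge standing up to 4 mm above that (look only), about 130 g. Origin: centre of its underside, z up. The four stand at random on the worktop between the robot and the board, at least 80 mm apart centre to centre.
- choc_caramel: loose orange caramel-coloured chocolate dessert, the second tallest: a solid upright cylinder 46 mm in diameter and 64 mm high, with a crust of golden nut crumbs round its top edge standing up to 4 mm above that (look only), about 110 g. Origin: centre of its underside, z up. The four stand at random on the worktop between the robot and the board, at least 80 mm apart centre to centre.
- choc_ivory: loose ivory white chocolate dessert, the third tallest: a solid upright cylinder 46 mm in diameter and 52 mm high, with a crust of golden nut crumbs round its top edge standing up to 4 mm above that (look only), about 90 g. Origin: centre of its underside, z up. The four stand at random on the worktop between the robot and the board, at least 80 mm apart centre to centre.
- choc_dark: loose near-black dark chocolate dessert, the shortest: a solid upright cylinder 46 mm in diameter and 40 mm high, with a crust of golden nut crumbs round its top edge standing up to 4 mm above that (look only), about 70 g. Origin: centre of its underside, z up. The four stand at random on the worktop between the robot and the board, at least 80 mm apart centre to centre.
- dish_a: white saucer, fixed on the dark slate board, number 1 of 4 counted along the row from the robot's left (+y) to its right. 84 mm across at the rim, 9 mm high, with a flat inner floor 5 mm above its underside and about 74 mm across. The saucers are alike, about 100 mm apart. Origin: centre of its underside, which lies on the board's top, 12 mm above the worktop; z up.
- dish_b: white saucer, fixed on the dark slate board, number 2 of 4 counted along the row from the robot's left (+y) to its right. 84 mm across at the rim, 9 mm high, with a flat inner floor 5 mm above its underside and about 74 mm across. The saucers are alike, about 100 mm apart. Origin: centre of its underside, which lies on the board's top, 12 mm above the worktop; z up.
- dish_c: white saucer, fixed on the dark slate board, number 3 of 4 counted along the row from the robot's left (+y) to its right. 84 mm across at the rim, 9 mm high, with a flat inner floor 5 mm above its underside and about 74 mm across. The saucers are alike, about 100 mm apart. Origin: centre of its underside, which lies on the board's top, 12 mm above the worktop; z up.
- dish_d: white saucer, fixed on the dark slate board, number 4 of 4 counted along the row from the robot's left (+y) to its right. 84 mm across at the rim, 9 mm high, with a flat inner floor 5 mm above its underside and about 74 mm across. The saucers are alike, about 100 mm apart. Origin: centre of its underside, which lies on the board's top, 12 mm above the worktop; z up.
- brass_stud: brass (gold-coloured) conical stud, 30 mm across and 23 mm high, fixed at one end of the slate board (110 x 500 x 12 mm), in line with the saucers and about 72 mm from the centre of the nearest saucer; it may be at the left or the right end. A like stud of white plastic marks the other end. Origin: centre of its underside, on the board's top.
- sauce_bottle: bystander: loose yellow squeeze bottle with a white nozzle, 54 mm in diameter and 158 mm high, standing on the worktop to the robot's left of the desserts; about 300 g. Origin: centre of its underside.

How it is judged:
At the end, for the whole second after the job is handed in: Counted from the brass stud, the saucers hold the 76, 64, 52 and 40 mm desserts; each stands on the saucer's floor (underside 2 to 9 mm above the saucer's), centred within 12 mm, upright within 0.1 rad, released and at rest (((horizontal distance between brass_stud and dish_a below 0.12 m and horizontal distance between choc_ruby and dish_a below 0.012 m and z of choc_ruby in the frame of dish_a between 0.002 and 0.009 m and horizontal distance between choc_caramel and dish_b below 0.012 m and z of choc_caramel in the frame of dish_b between 0.002 and 0.009 m and horizontal distance between choc_ivory and dish_c below 0.012 m and z of choc_ivory in the frame of dish_c between 0.002 and 0.009 m and horizontal distance between choc_dark and dish_d below 0.012 m and z of choc_dark in the frame of dish_d between 0.002 and 0.009 m) or (horizontal distance between brass_stud and dish_d below 0.12 m and horizontal distance between choc_ruby and dish_d below 0.012 m and z of choc_ruby in the frame of dish_d between 0.002 and 0.009 m and horizontal distance between choc_caramel and dish_c below 0.012 m and z of choc_caramel in the frame of dish_c between 0.002 and 0.009 m and horizontal distance between choc_ivory and dish_b below 0.012 m and z of choc_ivory in the frame of dish_b between 0.002 and 0.009 m and horizontal distance between choc_dark and dish_a below 0.012 m and z of choc_dark in the frame of dish_a between 0.002 and 0.009 m)) and angle between each of choc_ruby, choc_caramel, choc_ivory, choc_dark's own z axis and vertical below 0.1 rad and linear speed of each of choc_ruby, choc_caramel, choc_ivory, choc_dark below 0.02 m/s); the robot touches nothing.
It fails at once if a dessert is knocked or tipped over (more than 0.6 rad) (angle between any of choc_ruby, choc_caramel, choc_ivory, choc_dark's own z axis and vertical above 0.6 rad).
It fails at once if a dessert is dropped or flung: moving faster than 0.6 m/s (a fall of about 2 cm) while not in the fingers ((contact force between the fingers and choc_ruby below 0.05 N and linear speed of choc_ruby above 0.6 m/s) or (contact force between the fingers and choc_caramel below 0.05 N and linear speed of choc_caramel above 0.6 m/s) or (contact force between the fingers and choc_ivory below 0.05 N and linear speed of choc_ivory above 0.6 m/s) or (contact force between the fingers and choc_dark below 0.05 N and linear speed of choc_dark above 0.6 m/s)).
It fails at once if the sauce bottle is moved more than 20 mm (distance of sauce_bottle from where it was at the start of the episode above 0.02 m).
It also fails if it takes over 102 s, if anything falls off the work surface, if the arm or the gripper's body presses on something with over 40 N, if the wrist force passes 120 N, or if a joint passes its speed limit or range.

## Robot

A 6-joint arm with a two-finger parallel gripper is mounted at the origin on the work surface. World frame = base frame: x ahead of the robot, y to its left, z up, the work surface at z = 0. Lengths are in m, angles in rad, forces in N, time in s.
With the tool pointing down it reaches from about 0.25 to 0.775 m from the base axis. Payload 4 kg.
Tool frame: the origin (TCP) lies at the very end of the fingers, on their centre line; the grasp point (between the pads) lies 19 mm behind it (tcp_to_grasp is the distance from the TCP to the grasp point, in m); z points along the fingers, y is the line along which they close (so a half turn about z gives the same grasp; the last joint's range is limited). The gripper opens to 94 mm and grips with 3 to 60 N. Pads are 16 mm wide; open, the fingers measure 119 mm over their backs; the gripper's body (75 mm by 177 mm) begins 78 mm behind the grasp point.
Start: joints at [-1.349, 0.087, 1.371, -0, 1.684, -0.103], TCP at [0.176, -0.521, 0.206] pointing down, gripper open.
Joint ranges: [-3.1, 3.1], [-0.76, 2.03], [0.27, 2.55], [-1.08, 4.22], [0.17, 2.65], [-2.57, 2.57]. Speed limits (rad/s): [2.79, 2.79, 3.14, 3.14, 3.14, 3.14].

## Interface

Orientations are given as [roll, pitch, yaw] about the fixed x, y, z axes, in that order (R = Rz(yaw) Ry(pitch) Rx(roll)).
In Python, from bench import * gives the robot as it stands.
- The arm moves only by the shell command python3 -m creep FILE, which reads ROWS from the file FILE. ROWS is a JSON list of rows, 1 to 20 of them, each an object with the fields aperture (the finger opening in m), pos (a list: dx, dy, dz in parts of the range, where 1.0 means 100 cm), turn (a turn about the tool's z in normalised numbers (1 is pi/2 rad)); a field left out counts as zero (the opening has to be given); each row shifts and turns the commanded pose from where the row before left it, along the tool's axes as they then stand; what a row does not reach is not made up. A row lasts 1/12 s, in which the tool goes at most 0.0417 m and 0.125 rad, less where a joint would pass 70% of its speed; a pose out of reach is approached as far as the arm can. The fingers move at their own pace and stop on an object; the grip force is fixed at half the most. Time passes only in rows, so rows that do not move let the fingers close. It prints the time, the measured TCP pose, the force, the opening and the grip force at its end. Shift and turn numbers lie between -1 and 1, and a call with a number outside is refused. Input that does not fit is refused with a message, and nothing moves.
- get_obs(): the state, without advancing time (a new reading comes with each control period).
- snapshot(name): name is "side" or "top"; returns a dict with "color" (480x640x3 uint8, blue, green, red), "fx", "fy", "cx", "cy" (pixels), "extrinsics" (4x4, takes a point from world to camera coordinates). Camera axes: x right, y down, z forward; pixel columns grow to the right and rows downward; lengths in m; the calibration is good to about 2 mm. A picture is of the moment at which its call begins. There is no depth.
- close_job(): hands the job in; it is judged then, once.
The state is a dict: "time": time; "joint_positions": joint angles; "qvel": joint speeds; "joint_torque": joint torques, N m; "tool_pos": TCP position; "ee_rot": TCP orientation; "wrist_force": force on the tool from outside, world axes, zero at the start; "wrist_torque": the same for the moment, N m; "width": finger opening in m; "finger_force": force on a finger pad.
Only numpy, scipy, OpenCV 4.12 (cv2) and the standard library are available. Lean on these libraries where they do the work, as an engineer would, in place of code of your own. Each camera call takes 0.05 s, during which the arm holds its last target. There are 200 camera calls.

## Working session

There is one attempt and no reset: what is moved stays moved. The work goes in short steps, Python scripts to look and compute and a shell command to move; the robot and the scene stay as the last step left them, time stands still between calls to the robot, and variables do not carry over. Pictures are saved under pics/ and viewed, at most 14 in all, crops included, and the job is handed in when it is done.

```bash
mkdir -p pics
python3 - <<'E'
from bench import *
import cv2
o=get_obs()
for k in("time","tool_pos","ee_rot","width","wrist_force"):print(k,o[k])
for n in("top","side"):
    s=snapshot(n);cv2.imwrite(f"pics/{n}0.png",s["color"]);print(n,s["fx"],s["fy"],s["cx"],s["cy"],s["extrinsics"])
E
```

```text
time 0.0
tool_pos [ 0.17539302 -0.52068874  0.20430338]
ee_rot [-3.13937456e+00 -2.38730839e-04  3.24812564e-01]
width 0.09364637549572548
wrist_force [-0.50009059 -0.49378665 -0.48426559]
top 459.73066775529156 459.73066775529156 325.8795264771429 233.26749398329207 [[-0.01405891 -0.99988695 -0.0053333   0.08903047]
 [-0.99439735  0.01454019 -0.10470189  0.56704637]
 [ 0.1047676   0.00383143 -0.99448935  0.91578572]
 [ 0.          0.          0.          1.        ]]
side 550.8517466009879 550.8517466009879 320.9665878350908 244.22874730192845 [[-0.99510901 -0.09755818 -0.01550689  0.58395139]
 [-0.05983698  0.72020877 -0.69117209 -0.01283326]
 [ 0.07859769 -0.68686369 -0.72252382  1.00164897]
 [ 0.          0.          0.          1.        ]]
```

View pics/top0.png

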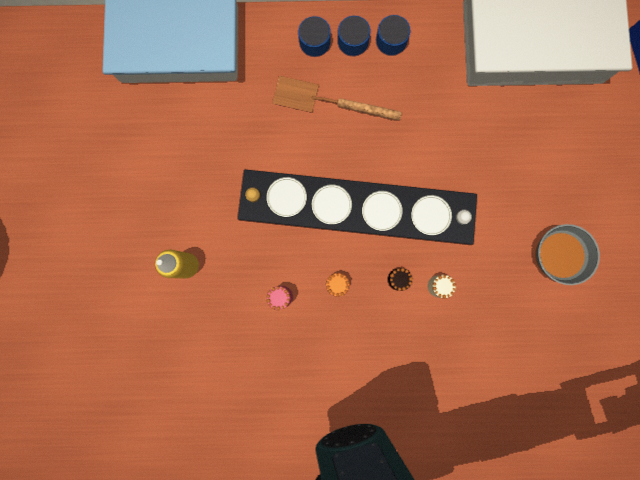

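View pics/side0.png

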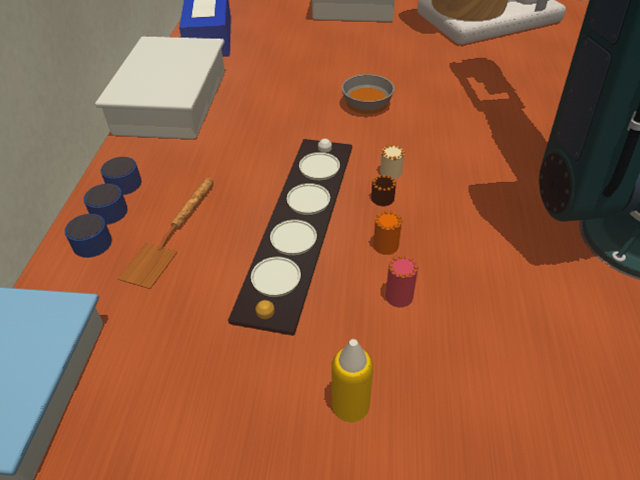

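The brass stud is on the left at top-image (252,195), and the white stud is at (465,217). The saucers are at (287,197), (332,204), (382,211) and (431,215). The desserts are ruby (279,297), caramel (338,284), dark (400,279) and ivory (443,286), and the bottle is at (170,264). I'll enlarge the image to segment it precisely.

Run:
```python
import cv2,numpy as np
t=cv2.imread("pics/top0.png");s=cv2.imread("pics/side0.png")
a=cv2.resize(t[262:316,260:460],None,fx=4,fy=4,interpolation=cv2.INTER_NEAREST)
b=cv2.resize(s[140:310,365:425],None,fx=2,fy=2,interpolation=cv2.INTER_NEAREST)
o=np.zeros((600,800,3),np.uint8);o[:216,:800]=a;o[220:560,:120]=b
cv2.imwrite("pics/crop0.png",o)
for n,(u,v) in dict(ruby=(279,297),car=(338,284),dark=(400,279),iv=(443,286)).items(): print(n,t[v,u],t[v,u+9:u+14].tolist(),t[v,u+20])
```

```text
ruby [141 126 237] [[130, 123, 229], [105, 93, 197], [56, 48, 120], [42, 35, 90], [44, 41, 97]] [ 74 111 203]
car [ 73 156 244] [[49, 108, 191], [58, 129, 225], [47, 95, 177], [45, 69, 131], [63, 96, 176]] [ 69 107 193]
dark [31 35 55] [[36, 76, 132], [55, 113, 187], [50, 110, 183], [59, 105, 183], [67, 105, 191]] [ 76 112 201]
iv [214 241 247] [[188, 227, 239], [156, 200, 227], [144, 192, 219], [116, 159, 211], [80, 121, 201]] [ 72 107 195]
```

View pics/crop0.png

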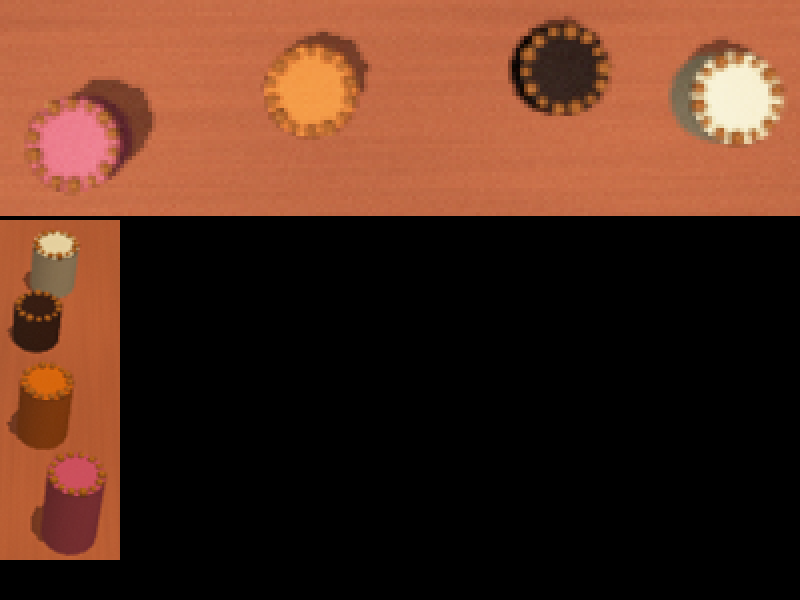

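The crop shows each inner top face as an even colour inside its crumb ring. I'll take the centroids of those faces at the known top heights, in both cameras.

```bash
cat > vis.py <<'E'
import cv2,numpy as np
H=dict(ruby=.076,caramel=.064,ivory=.052,dark=.040)
def w2p(s,P):
    P=np.asarray(P,float);E=s["extrinsics"];c=E[:3,:3]@P+E[:3,3]
    return np.array([s["fx"]*c[0]/c[2]+s["cx"],s["fy"]*c[1]/c[2]+s["cy"]])
def p2w(s,u,v,z):
    E=s["extrinsics"];R=E[:3,:3];C=-R.T@E[:3,3]
    d=R.T@np.array([(u-s["cx"])/s["fx"],(v-s["cy"])/s["fy"],1]);return C+d*(z-C[2])/d[2]
def blob(img,u,v,tol):
    "centroid of the filled flat colour patch round (u,v), via upsampled flood fill"
    m=np.zeros((img.shape[0]+2,img.shape[1]+2),np.uint8)
    lab=cv2.cvtColor(img,cv2.COLOR_BGR2LAB)
    cv2.floodFill(lab,m,(int(u),int(v)),0,(tol,)*3,(tol,)*3,4|cv2.FLOODFILL_FIXED_RANGE|cv2.FLOODFILL_MASK_ONLY|(255<<8))
    c=max(cv2.findContours(m[1:-1,1:-1],cv2.RETR_EXTERNAL,cv2.CHAIN_APPROX_NONE)[0],key=cv2.contourArea)
    M=cv2.moments(cv2.convexHull(c));return M["m10"]/M["m00"],M["m01"]/M["m00"],M["m00"]
E
python3 - <<'E'
from bench import *
from vis import *
seeds=dict(top=dict(ruby=(278,298),caramel=(338,284),dark=(400,279),ivory=(443,286),a=(287,197),b=(332,204),c=(382,211),d=(431,215)),
 side=dict(ruby=(403,268),caramel=(388,220),dark=(384,183),ivory=(392,152),a=(275,276),b=(293,237),c=(308,198),d=(319,166)))
for n in seeds:
    s=snapshot(n)
    for k,(u,v) in seeds[n].items():
        c=blob(s["color"],u,v,30 if k!="dark" else 15);print(n,k,np.round(c,1),np.round(p2w(s,c[0],c[1],H.get(k,.021))[:2],4))
    for k,p in (dict(brass=(252,195),white=(464.5,217),bottle=(168,264)) if n=="top" else {}).items(): print(k,p2w(s,*p,.025 if k!="bottle" else .13)[:2])
E
```

```text
top ruby [ 298.9  286.6 6053. ] [0.4605 0.1343]
top caramel [337.1 284.1 327.5] [0.4641 0.0602]
top dark [400.8 279.6 252. ] [ 0.4713 -0.0686]
top ivory [444.3 286.4 252.5] [ 0.4566 -0.1524]
top a [ 286.   196.7 1137. ] [0.6475 0.1633]
top b [ 331.   204.3 1144.5] [0.63   0.0694]
top c [ 381.4  210.5 1145.5] [ 0.6154 -0.0356]
top d [ 430.7  214.9 1155.5] [ 0.6044 -0.138 ]
brass [0.65139632 0.23404988]
white [ 0.59849025 -0.20684383]
bottle [0.50543592 0.37004361]
side ruby [3.46500e+02 2.58000e+02 2.62433e+05] [0.5286 0.1651]
side caramel [3.468000e+02 2.581000e+02 2.619235e+05] [0.5287 0.1543]
side dark [382.8 191.3 530. ] [ 0.4732 -0.0431]
side ivory [392.6 151.4 120. ] [ 0.4566 -0.153 ]
side a [ 275.6  276.9 1256.5] [0.6463 0.1676]
side b [ 292.9  237.4 1017. ] [0.6298 0.0734]
side c [307.9 198.8 805.5] [ 0.6147 -0.0319]
side d [319.  166.  659.5] [ 0.6036 -0.1339]
```

Run:
```python
from bench import *
from vis import *
seeds=dict(top=dict(ruby=(278,298),caramel=(338,284),dark=(401,279)),
 side=dict(ruby=(403,267),caramel=(388,221),dark=(384,183)))
for n in seeds:
    s=snapshot(n)
    for k,(u,v) in seeds[n].items():
      for tol in (8,14,20):
        c=blob(s["color"],u,v,tol);print(n,k,tol,np.round(c,1),np.round(p2w(s,c[0],c[1],H.get(k,.021))[:2],4))
    print(-s["extrinsics"][:3,:3].T@s["extrinsics"][:3,3])
    for k in "abcd":
        u,v=dict(top=dict(a=(286,196.7),b=(331,204.3),c=(381.4,210.5),d=(430.7,214.9)),side=dict(a=(275.6,276.9),b=(292.9,237.4),c=(307.9,198.8),d=(319,166)))[n][k];print(k,p2w(s,u,v,.017)[:2].round(4))
```

```text
top ruby 8 [278.4 297.6 216.5] [0.4401 0.174 ]
top ruby 14 [278.7 297.9 245. ] [0.4394 0.1734]
top ruby 20 [278.1 298.1 296. ] [0.4391 0.1747]
top caramel 8 [337.2 284.  216.5] [0.4643 0.0601]
top caramel 14 [337.1 283.4 238. ] [0.4655 0.0602]
top caramel 20 [337.1 284.2 277.5] [0.4641 0.0603]
top dark 8 [401. 279. 200.] [ 0.4726 -0.069 ]
top dark 14 [400.6 279.4 240. ] [ 0.4716 -0.0682]
top dark 20 [400.5 279.  293. ] [ 0.4726 -0.0681]
[0.46917641 0.07726667 0.9705848 ]
a [0.6482 0.1638]
b [0.6306 0.0693]
c [ 0.6159 -0.0361]
d [ 0.6051 -0.1389]
side ruby 8 [403.  266.  258.5] [0.4397 0.1746]
side ruby 14 [402.6 265.9 351. ] [0.4402 0.1743]
side ruby 20 [402.8 265.8 447.5] [0.4399 0.1742]
side caramel 8 [388.  219.8 177.5] [0.4637 0.0593]
side caramel 14 [387.3 220.3 237. ] [0.465  0.0606]
side caramel 20 [387.5 219.5 308.5] [0.4645 0.0585]
side dark 8 [382.9 191.4 511. ] [ 0.473  -0.0429]
side dark 14 [382.7 191.3 530. ] [ 0.4733 -0.0431]
side dark 20 [382.7 191.1 543. ] [ 0.4734 -0.0437]
[0.50160009 0.75420817 0.72390053]
a [0.6472 0.1643]
b [0.6305 0.0695]
c [ 0.6155 -0.0364]
d [ 0.6042 -0.1389]
```

The manual's scale: turns go in shares of pi/2 rad. Converting my numbers, -0.1246 rad / 1.5708 = -0.0793.

```bash
echo '[{"aperture":0.09,"turn":-0.0793},{"aperture":0.09,"turn":-0.0793},{"aperture":0.09,"turn":-0.0793},{"aperture":0.09,"turn":-0.0793},{"aperture":0.09,"turn":-0.0793},{"aperture":0.09,"turn":-0.0793},{"aperture":0.09,"turn":-0.0793},{"aperture":0.09,"turn":-0.0793},{"aperture":0.09,"turn":-0.0793},{"aperture":0.09,"turn":-0.0793},{"aperture":0.09},{"aperture":0.09}]' > m.json && python3 -m creep m.json
```

```text
time: 1.3
tool_pos: [0.1755, -0.5212, 0.2054]
ee_rot: [3.142, -0.0, 1.568]
wrist_force: [0.7, -0.1, 0.0]
width: 0.0901
finger_force: 0.0
```

```bash
echo '[{"aperture":0.09,"pos":[0.023,0.0176,0]},{"aperture":0.09,"pos":[0.023,0.0176,0]},{"aperture":0.09,"pos":[0.023,0.0176,0]},{"aperture":0.09,"pos":[0.023,0.0176,0]},{"aperture":0.09,"pos":[0.023,0.0176,0]},{"aperture":0.09,"pos":[0.023,0.0176,0]},{"aperture":0.09,"pos":[0.023,0.0176,0]},{"aperture":0.09,"pos":[0.023,0.0176,0]},{"aperture":0.09,"pos":[0.023,0.0176,0]},{"aperture":0.09,"pos":[0.023,0.0176,0]},{"aperture":0.09,"pos":[0.023,0.0176,0]},{"aperture":0.09,"pos":[0.023,0.0176,0]},{"aperture":0.09,"pos":[0.023,0.0176,0]},{"aperture":0.09,"pos":[0.023,0.0176,0]},{"aperture":0.09,"pos":[0.023,0.0176,0]},{"aperture":0.09,"pos":[0.023,0.0176,0]},{"aperture":0.09},{"aperture":0.09}]' > m.json && python3 -m creep m.json
```

```text
time: 2.8
tool_pos: [0.4575, -0.1523, 0.2054]
ee_rot: [-3.141, 0.0, 1.572]
wrist_force: [-0.2, -0.0, -0.4]
width: 0.09
finger_force: 0.0
```

```bash
echo '[{"aperture":0.09,"pos":[0,0,0.025]},{"aperture":0.09,"pos":[0,0,0.025]},{"aperture":0.09,"pos":[0,0,0.025]},{"aperture":0.09,"pos":[0,0,0.025]},{"aperture":0.09,"pos":[0,0,0.025]},{"aperture":0.09,"pos":[0,0,0.025]},{"aperture":0.09,"pos":[0,0,0.025]},{"aperture":0.09,"pos":[0,0,0.011]},{"aperture":0.09,"pos":[0,0,0.005]},{"aperture":0.09},{"aperture":0.09}]' > m.json && python3 -m creep m.json; echo '[{"aperture":0.07},{"aperture":0.06},{"aperture":0.055},{"aperture":0.05},{"aperture":0.045},{"aperture":0.04},{"aperture":0.04},{"aperture":0.04},{"aperture":0.04}]' > m.json && python3 -m creep m.json
```

```text
time: 3.72
tool_pos: [0.4578, -0.1541, 0.0157]
ee_rot: [3.14, 0.001, 1.57]
wrist_force: [0.8, -0.0, -0.7]
width: 0.0902
finger_force: 0.0
time: 4.47
tool_pos: [0.4572, -0.1532, 0.0145]
ee_rot: [3.141, 0.0, 1.571]
wrist_force: [0.4, 0.4, 1.0]
width: 0.0456
finger_force: 30.0
```

```bash
echo '[{"aperture":0.04,"pos":[0,0,-0.01]},{"aperture":0.04,"pos":[0,0,-0.025]},{"aperture":0.04,"pos":[0,0,-0.025]},{"aperture":0.04,"pos":[0,0,-0.025]},{"aperture":0.04,"pos":[0,0,-0.025]},{"aperture":0.04,"pos":[0,0,-0.025]},{"aperture":0.04,"pos":[0,0,-0.01]},{"aperture":0.04,"pos":[0.0146,0.0198,0]},{"aperture":0.04,"pos":[0.0146,0.0198,0]},{"aperture":0.04,"pos":[0.0146,0.0198,0]},{"aperture":0.04,"pos":[0.0146,0.0198,0]},{"aperture":0.04,"pos":[0.0146,0.0198,0]},{"aperture":0.04,"pos":[0.0146,0.0198,0]},{"aperture":0.04,"pos":[0.0146,0.0198,0]},{"aperture":0.04,"pos":[0.0146,0.0198,0]},{"aperture":0.04},{"aperture":0.04},{"aperture":0.04}]' > m.json && python3 -m creep m.json
python3 - <<'E'
from bench import *
from vis import *
for n in("top","side"):
    s=snapshot(n);cv2.imwrite(f"pics/{n}1.png",s["color"])
E
```

```text
time: 5.97
tool_pos: [0.6148, -0.0367, 0.1586]
ee_rot: [-3.14, 0.0, 1.571]
wrist_force: [0.3, -0.3, -0.8]
width: 0.0456
finger_force: 30.0
```

View pics/side1.png

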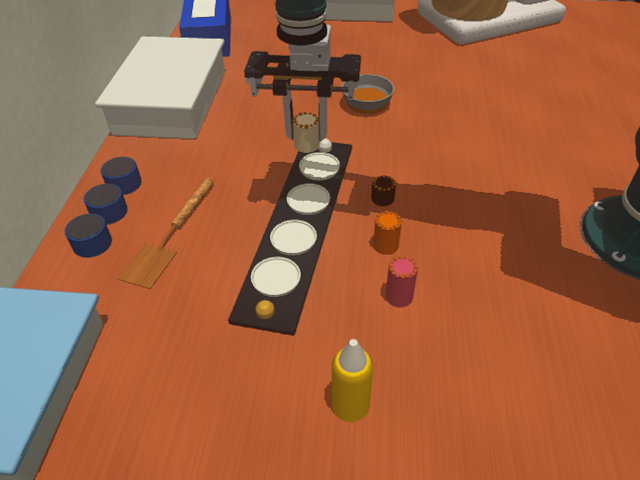

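The ivory dessert is held upright at (306,132), above the third saucer at (308,199). Now I'll lower it.

```bash
echo '[{"aperture":0.04,"pos":[0,0.0005,0.02]},{"aperture":0.04,"pos":[0,0,0.02]},{"aperture":0.04,"pos":[0,0,0.02]},{"aperture":0.04,"pos":[0,0,0.02]},{"aperture":0.04,"pos":[0,0,0.02]},{"aperture":0.04,"pos":[0,0,0.012]},{"aperture":0.04,"pos":[0,0,0.006]},{"aperture":0.04,"pos":[0,0,0.003]},{"aperture":0.04,"pos":[0,0,0.002]},{"aperture":0.04},{"aperture":0.04}]' > m.json && python3 -m creep m.json
```

```text
time: 6.98
tool_pos: [0.6169, -0.0367, 0.0378]
ee_rot: [3.139, 0.0, 1.571]
wrist_force: [0.9, 0.1, -1.4]
width: 0.0457
finger_force: 30.0
```

```bash
for i in 1; do echo '[{"aperture":0.04,"pos":[0,0,0.001]},{"aperture":0.04,"pos":[0,0,0.001]},{"aperture":0.04,"pos":[0,0,0.001]},{"aperture":0.04},{"aperture":0.04}]' > m.json && python3 -m creep m.json; done; echo '[{"aperture":0.04,"pos":[0,0,0.001]},{"aperture":0.04,"pos":[0,0,0.001]},{"aperture":0.04},{"aperture":0.04}]' > m.json && python3 -m creep m.json
```

```text
time: 7.4
tool_pos: [0.616, -0.0364, 0.0334]
ee_rot: [-3.141, 0.0, 1.571]
wrist_force: [0.0, 0.3, -1.4]
width: 0.0457
finger_force: 30.0
time: 7.73
tool_pos: [0.6162, -0.0365, 0.0316]
ee_rot: [3.141, 0.0, 1.571]
wrist_force: [0.2, -0.1, -0.5]
width: 0.0454
finger_force: 30.0
```

```bash
echo '[{"aperture":0.04,"pos":[0,0,0.001]},{"aperture":0.04},{"aperture":0.04}]' > m.json && python3 -m creep m.json; echo '[{"aperture":0.04,"pos":[0,0,0.0005]},{"aperture":0.04},{"aperture":0.04}]' > m.json && python3 -m creep m.json
```

```text
time: 7.98
tool_pos: [0.6162, -0.0365, 0.0315]
ee_rot: [3.141, 0.0, 1.571]
wrist_force: [-1.7, -0.3, 5.2]
width: 0.0454
finger_force: 30.0
time: 8.23
tool_pos: [0.6162, -0.0365, 0.0316]
ee_rot: [3.141, 0.0, 1.571]
wrist_force: [-2.6, 0.8, 6.5]
width: 0.0457
finger_force: 30.0
```

```bash
echo '[{"aperture":0.048},{"aperture":0.055},{"aperture":0.065},{"aperture":0.075},{"aperture":0.075},{"aperture":0.075},{"aperture":0.075,"pos":[0,0,-0.005]},{"aperture":0.075,"pos":[0,0,-0.015]},{"aperture":0.075,"pos":[0,0,-0.025]},{"aperture":0.075,"pos":[0,0,-0.025]},{"aperture":0.075,"pos":[0,0,-0.025]},{"aperture":0.075,"pos":[0,0,-0.025]},{"aperture":0.075,"pos":[0,0,-0.02]},{"aperture":0.09},{"aperture":0.09}]' > m.json && python3 -m creep m.json
```

```text
time: 9.48
tool_pos: [0.6168, -0.0366, 0.1716]
ee_rot: [3.138, 0.001, 1.571]
wrist_force: [-0.0, 0.2, 0.3]
width: 0.0851
finger_force: 0.0
```

```bash
echo '[{"aperture":0.09,"pos":[-0.0053,-0.0241,0]},{"aperture":0.09,"pos":[-0.0053,-0.0241,0]},{"aperture":0.09,"pos":[-0.0053,-0.0241,0]},{"aperture":0.09,"pos":[-0.0053,-0.0241,0]},{"aperture":0.09,"pos":[-0.0053,-0.0241,0]},{"aperture":0.09,"pos":[-0.0053,-0.0241,0]},{"aperture":0.09},{"aperture":0.09,"pos":[0,0,0.025]},{"aperture":0.09,"pos":[0,0,0.025]},{"aperture":0.09,"pos":[0,0,0.025]},{"aperture":0.09,"pos":[0,0,0.025]},{"aperture":0.09,"pos":[0,0,0.025]},{"aperture":0.09,"pos":[0,0,0.02]},{"aperture":0.09,"pos":[0,0,0.01]},{"aperture":0.09,"pos":[0,0,0.005]},{"aperture":0.09},{"aperture":0.09}]' > m.json && python3 -m creep m.json
```

```text
time: 10.9
tool_pos: [0.472, -0.0683, 0.0104]
ee_rot: [3.141, 0.0, 1.571]
wrist_force: [0.1, -1.1, 0.6]
width: 0.0902
finger_force: 0.0
```

```bash
echo '[{"aperture":0.07},{"aperture":0.06},{"aperture":0.055},{"aperture":0.05},{"aperture":0.045},{"aperture":0.04},{"aperture":0.04},{"aperture":0.04},{"aperture":0.04}]' > m.json && python3 -m creep m.json; echo '[{"aperture":0.04,"pos":[0,0,-0.01]},{"aperture":0.04,"pos":[0,0,-0.025]},{"aperture":0.04,"pos":[0,0,-0.025]},{"aperture":0.04,"pos":[0,0,-0.025]},{"aperture":0.04,"pos":[0,0,-0.025]},{"aperture":0.04,"pos":[0,0,-0.025]},{"aperture":0.04,"pos":[0,0,-0.015]},{"aperture":0.04,"pos":[-0.0118,0.0221,0]},{"aperture":0.04,"pos":[-0.0118,0.0221,0]},{"aperture":0.04,"pos":[-0.0118,0.0221,0]},{"aperture":0.04,"pos":[-0.0118,0.0221,0]},{"aperture":0.04,"pos":[-0.0118,0.0221,0]},{"aperture":0.04,"pos":[-0.0118,0.0221,0]},{"aperture":0.04},{"aperture":0.04},{"aperture":0.04}]' > m.json && python3 -m creep m.json
```

```text
time: 11.65
tool_pos: [0.4716, -0.0683, 0.0101]
ee_rot: [3.141, 0.0, 1.571]
wrist_force: [0.3, 0.3, 0.3]
width: 0.0453
finger_force: 30.0
time: 12.98
tool_pos: [0.6034, -0.1387, 0.1599]
ee_rot: [-3.14, -0.0, 1.571]
wrist_force: [-0.5, 0.2, -0.6]
width: 0.0454
finger_force: 30.0
```

Next I'll lower to contact at TCP z ≈ .0271, about .133 down, with the last few millimetres slow.

```bash
echo '[{"aperture":0.04,"pos":[0,0.0005,0.02]},{"aperture":0.04,"pos":[0,0,0.02]},{"aperture":0.04,"pos":[0,0,0.02]},{"aperture":0.04,"pos":[0,0,0.02]},{"aperture":0.04,"pos":[0,0,0.02]},{"aperture":0.04,"pos":[0,0,0.015]},{"aperture":0.04,"pos":[0,0,0.008]},{"aperture":0.04,"pos":[0,0,0.004]},{"aperture":0.04,"pos":[0,0,0.002]},{"aperture":0.04,"pos":[0,0,0.001]},{"aperture":0.04},{"aperture":0.04},{"aperture":0.04}]' > m.json && python3 -m creep m.json; echo '[{"aperture":0.04,"pos":[0,0,0.001]},{"aperture":0.04,"pos":[0,0,0.001]},{"aperture":0.04},{"aperture":0.04}]' > m.json && python3 -m creep m.json
```

```text
time: 14.07
tool_pos: [0.6052, -0.1393, 0.0311]
ee_rot: [3.14, 0.001, 1.571]
wrist_force: [0.2, 0.3, -0.9]
width: 0.0456
finger_force: 30.0
time: 14.4
tool_pos: [0.6044, -0.1391, 0.0278]
ee_rot: [-3.141, -0.0, 1.571]
wrist_force: [0.1, -0.4, -0.9]
width: 0.0456
finger_force: 30.0
```

```bash
echo '[{"aperture":0.04,"pos":[0,0,0.001]},{"aperture":0.04},{"aperture":0.04}]' > m.json && python3 -m creep m.json; echo '[{"aperture":0.04,"pos":[0,0,0.0005]},{"aperture":0.04},{"aperture":0.04}]' > m.json && python3 -m creep m.json
```

```text
time: 14.65
tool_pos: [0.6047, -0.1391, 0.0272]
ee_rot: [3.141, 0.0, 1.571]
wrist_force: [0.3, -1.0, 0.4]
width: 0.0456
finger_force: 30.0
time: 14.9
tool_pos: [0.6047, -0.1392, 0.0272]
ee_rot: [3.141, 0.0, 1.571]
wrist_force: [-0.8, 0.3, 3.3]
width: 0.0455
finger_force: 30.0
```

```bash
echo '[{"aperture":0.048},{"aperture":0.055},{"aperture":0.065},{"aperture":0.075},{"aperture":0.075},{"aperture":0.075},{"aperture":0.075,"pos":[0,0,-0.005]},{"aperture":0.075,"pos":[0,0,-0.015]},{"aperture":0.075,"pos":[0,0,-0.025]},{"aperture":0.075,"pos":[0,0,-0.025]},{"aperture":0.075,"pos":[0,0,-0.025]},{"aperture":0.075,"pos":[0,0,-0.025]},{"aperture":0.075,"pos":[0,0,-0.025]},{"aperture":0.09},{"aperture":0.09}]' > m.json && python3 -m creep m.json; echo '[{"aperture":0.09,"pos":[0.0221,-0.0156,0]},{"aperture":0.09,"pos":[0.0221,-0.0156,0]},{"aperture":0.09,"pos":[0.0221,-0.0156,0]},{"aperture":0.09,"pos":[0.0221,-0.0156,0]},{"aperture":0.09,"pos":[0.0221,-0.0156,0]},{"aperture":0.09,"pos":[0.0221,-0.0156,0]},{"aperture":0.09,"pos":[0.0221,-0.0156,0]},{"aperture":0.09,"pos":[0.0221,-0.0156,0]},{"aperture":0.09,"pos":[0.0221,-0.0156,0]},{"aperture":0.09},{"aperture":0.09},{"aperture":0.09}]' > m.json && python3 -m creep m.json
```

```text
time: 16.15
tool_pos: [0.6056, -0.1394, 0.174]
ee_rot: [3.137, 0.002, 1.571]
wrist_force: [0.7, -0.4, -0.4]
width: 0.0852
finger_force: 0.0
time: 17.15
tool_pos: [0.4637, 0.0595, 0.1702]
ee_rot: [-3.14, 0.001, 1.571]
wrist_force: [-0.4, -0.1, -0.7]
width: 0.09
finger_force: 0.0
```

```bash
echo '[{"aperture":0.09,"pos":[0,0.0005,0.025]},{"aperture":0.09,"pos":[0,0,0.025]},{"aperture":0.09,"pos":[0,0,0.025]},{"aperture":0.09,"pos":[0,0,0.025]},{"aperture":0.09,"pos":[0,0,0.025]},{"aperture":0.09,"pos":[0,0,0.018]},{"aperture":0.09,"pos":[0,0,0.008]},{"aperture":0.09,"pos":[0,0,0.003]},{"aperture":0.09},{"aperture":0.09},{"aperture":0.07},{"aperture":0.06},{"aperture":0.055},{"aperture":0.05},{"aperture":0.045},{"aperture":0.04},{"aperture":0.04},{"aperture":0.04},{"aperture":0.04}]' > m.json && python3 -m creep m.json; echo '[{"aperture":0.04,"pos":[0,0,-0.01]},{"aperture":0.04,"pos":[0,0,-0.025]},{"aperture":0.04,"pos":[0,0,-0.025]},{"aperture":0.04,"pos":[0,0,-0.025]},{"aperture":0.04,"pos":[0,0,-0.025]},{"aperture":0.04,"pos":[0,0,-0.025]},{"aperture":0.04,"pos":[0,0,-0.015]},{"aperture":0.04,"pos":[0.0014,0.0238,0]},{"aperture":0.04,"pos":[0.0014,0.0238,0]},{"aperture":0.04,"pos":[0.0014,0.0238,0]},{"aperture":0.04,"pos":[0.0014,0.0238,0]},{"aperture":0.04,"pos":[0.0014,0.0238,0]},{"aperture":0.04,"pos":[0.0014,0.0238,0]},{"aperture":0.04,"pos":[0.0014,0.0238,0]},{"aperture":0.04},{"aperture":0.04},{"aperture":0.04}]' > m.json && python3 -m creep m.json
```

```text
time: 18.73
tool_pos: [0.4646, 0.0599, 0.0175]
ee_rot: [-3.142, 0.0, 1.571]
wrist_force: [-0.7, -0.3, 1.5]
width: 0.0458
finger_force: 30.0
time: 20.15
tool_pos: [0.6306, 0.0697, 0.1673]
ee_rot: [-3.14, 0.0, 1.571]
wrist_force: [-0.3, 0.5, -1.0]
width: 0.046
finger_force: 30.0
```

Contact should come at TCP z ≈ .0346, about .133 down.

```bash
echo '[{"aperture":0.04,"pos":[0,0,0.02]},{"aperture":0.04,"pos":[0,0,0.02]},{"aperture":0.04,"pos":[0,0,0.02]},{"aperture":0.04,"pos":[0,0,0.02]},{"aperture":0.04,"pos":[0,0,0.02]},{"aperture":0.04,"pos":[0,0,0.015]},{"aperture":0.04,"pos":[0,0,0.008]},{"aperture":0.04,"pos":[0,0,0.004]},{"aperture":0.04,"pos":[0,0,0.002]},{"aperture":0.04,"pos":[0,0,0.001]},{"aperture":0.04,"pos":[0,0,0.001]},{"aperture":0.04},{"aperture":0.04},{"aperture":0.04}]' > m.json && python3 -m creep m.json; echo '[{"aperture":0.04,"pos":[0,0,0.001]},{"aperture":0.04,"pos":[0,0,0.001]},{"aperture":0.04},{"aperture":0.04}]' > m.json && python3 -m creep m.json;  echo '[{"aperture":0.04,"pos":[0,0,0.0005]},{"aperture":0.04},{"aperture":0.04}]' > m.json && python3 -m creep m.json
```

```text
time: 21.32
tool_pos: [0.6316, 0.0696, 0.0371]
ee_rot: [3.14, 0.0, 1.571]
wrist_force: [0.5, 0.3, -1.1]
width: 0.0454
finger_force: 30.0
time: 21.65
tool_pos: [0.6314, 0.0696, 0.0346]
ee_rot: [3.141, 0.0, 1.571]
wrist_force: [0.2, -0.5, 0.0]
width: 0.0458
finger_force: 30.0
time: 21.9
tool_pos: [0.6314, 0.0696, 0.0346]
ee_rot: [3.141, 0.0, 1.571]
wrist_force: [-0.9, -0.1, 2.1]
width: 0.0458
finger_force: 30.0
```

```bash
echo '[{"aperture":0.048},{"aperture":0.055},{"aperture":0.065},{"aperture":0.075},{"aperture":0.075},{"aperture":0.075},{"aperture":0.075,"pos":[0,0,-0.005]},{"aperture":0.075,"pos":[0,0,-0.015]},{"aperture":0.075,"pos":[0,0,-0.025]},{"aperture":0.075,"pos":[0,0,-0.025]},{"aperture":0.075,"pos":[0,0,-0.025]},{"aperture":0.075,"pos":[0,0,-0.025]},{"aperture":0.075,"pos":[0,0,-0.025]},{"aperture":0.09},{"aperture":0.09}]' > m.json && python3 -m creep m.json; echo '[{"aperture":0.09,"pos":[0.0116,-0.0213,0]},{"aperture":0.09,"pos":[0.0116,-0.0213,0]},{"aperture":0.09,"pos":[0.0116,-0.0213,0]},{"aperture":0.09,"pos":[0.0116,-0.0213,0]},{"aperture":0.09,"pos":[0.0116,-0.0213,0]},{"aperture":0.09,"pos":[0.0116,-0.0213,0]},{"aperture":0.09,"pos":[0.0116,-0.0213,0]},{"aperture":0.09,"pos":[0.0116,-0.0213,0]},{"aperture":0.09,"pos":[0.0116,-0.0213,0]},{"aperture":0.09},{"aperture":0.09},{"aperture":0.09}]' > m.json && python3 -m creep m.json
```

```text
time: 23.15
tool_pos: [0.6323, 0.0697, 0.1815]
ee_rot: [3.137, -0.0, 1.571]
wrist_force: [-0.1, 0.2, -1.2]
width: 0.0846
finger_force: 0.0
time: 24.15
tool_pos: [0.4394, 0.1737, 0.1777]
ee_rot: [-3.14, 0.001, 1.571]
wrist_force: [0.1, -0.3, -0.2]
width: 0.0904
finger_force: 0.0
```

```bash
echo '[{"aperture":0.09,"pos":[0,0.0003,0.025]},{"aperture":0.09,"pos":[0,0,0.025]},{"aperture":0.09,"pos":[0,0,0.025]},{"aperture":0.09,"pos":[0,0,0.025]},{"aperture":0.09,"pos":[0,0,0.025]},{"aperture":0.09,"pos":[0,0,0.019]},{"aperture":0.09,"pos":[0,0,0.008]},{"aperture":0.09,"pos":[0,0,0.004]},{"aperture":0.09},{"aperture":0.09},{"aperture":0.07},{"aperture":0.06},{"aperture":0.055},{"aperture":0.05},{"aperture":0.045},{"aperture":0.04},{"aperture":0.04},{"aperture":0.04},{"aperture":0.04}]' > m.json && python3 -m creep m.json; echo '[{"aperture":0.04,"pos":[0,0,-0.01]},{"aperture":0.04,"pos":[0,0,-0.025]},{"aperture":0.04,"pos":[0,0,-0.025]},{"aperture":0.04,"pos":[0,0,-0.025]},{"aperture":0.04,"pos":[0,0,-0.025]},{"aperture":0.04,"pos":[0,0,-0.025]},{"aperture":0.04,"pos":[0,0,-0.015]},{"aperture":0.04,"pos":[-0.0011,0.0231,0]},{"aperture":0.04,"pos":[-0.0011,0.0231,0]},{"aperture":0.04,"pos":[-0.0011,0.0231,0]},{"aperture":0.04,"pos":[-0.0011,0.0231,0]},{"aperture":0.04,"pos":[-0.0011,0.0231,0]},{"aperture":0.04,"pos":[-0.0011,0.0231,0]},{"aperture":0.04,"pos":[-0.0011,0.0231,0]},{"aperture":0.04,"pos":[-0.0011,0.0231,0]},{"aperture":0.04,"pos":[-0.0011,0.0231,0]},{"aperture":0.04},{"aperture":0.04},{"aperture":0.04}]' > m.json && python3 -m creep m.json
```

```text
time: 25.73
tool_pos: [0.44, 0.1741, 0.0231]
ee_rot: [3.141, -0.0, 1.571]
wrist_force: [-0.2, -0.6, -0.1]
width: 0.0455
finger_force: 30.0
time: 27.32
tool_pos: [0.647, 0.1642, 0.1727]
ee_rot: [-3.14, 0.0, 1.571]
wrist_force: [-0.5, 0.0, -0.9]
width: 0.0454
finger_force: 30.0
```

Contact should come at TCP z ≈ .0401.

```bash
echo '[{"aperture":0.04,"pos":[0,0,0.02]},{"aperture":0.04,"pos":[0,0,0.02]},{"aperture":0.04,"pos":[0,0,0.02]},{"aperture":0.04,"pos":[0,0,0.02]},{"aperture":0.04,"pos":[0,0,0.02]},{"aperture":0.04,"pos":[0,0,0.015]},{"aperture":0.04,"pos":[0,0,0.008]},{"aperture":0.04,"pos":[0,0,0.004]},{"aperture":0.04,"pos":[0,0,0.002]},{"aperture":0.04,"pos":[0,0,0.001]},{"aperture":0.04,"pos":[0,0,0.001]},{"aperture":0.04},{"aperture":0.04},{"aperture":0.04}]' > m.json && python3 -m creep m.json; echo '[{"aperture":0.04,"pos":[0,0,0.001]},{"aperture":0.04,"pos":[0,0,0.0005]},{"aperture":0.04},{"aperture":0.04}]' > m.json && python3 -m creep m.json;  echo '[{"aperture":0.04,"pos":[0,0,0.0007]},{"aperture":0.04},{"aperture":0.04}]' > m.json && python3 -m creep m.json
```

```text
time: 28.48
tool_pos: [0.6482, 0.1642, 0.0427]
ee_rot: [3.14, -0.0, 1.571]
wrist_force: [0.0, 0.4, -1.0]
width: 0.046
finger_force: 30.0
time: 28.82
tool_pos: [0.6476, 0.1641, 0.0403]
ee_rot: [-3.141, 0.0, 1.571]
wrist_force: [1.6, -0.2, -1.6]
width: 0.046
finger_force: 30.0
time: 29.07
tool_pos: [0.6478, 0.1641, 0.0401]
ee_rot: [3.141, 0.0, 1.571]
wrist_force: [-0.5, 0.2, -0.0]
width: 0.0458
finger_force: 30.0
```

```bash
echo '[{"aperture":0.048},{"aperture":0.055},{"aperture":0.065},{"aperture":0.075},{"aperture":0.075},{"aperture":0.075},{"aperture":0.075,"pos":[0,0,-0.005]},{"aperture":0.075,"pos":[0,0,-0.015]},{"aperture":0.075,"pos":[0,0,-0.025]},{"aperture":0.075,"pos":[0,0,-0.025]},{"aperture":0.075,"pos":[0,0,-0.025]},{"aperture":0.075,"pos":[0,0,-0.025]},{"aperture":0.075,"pos":[0,0,-0.025]},{"aperture":0.09,"pos":[0,0,-0.02]},{"aperture":0.09}]' > m.json && python3 -m creep m.json; echo '[{"aperture":0.09,"pos":[0,-0.03,0]},{"aperture":0.09,"pos":[0,-0.03,0]},{"aperture":0.09,"pos":[0,-0.03,0]},{"aperture":0.09,"pos":[0,-0.03,0]},{"aperture":0.09,"pos":[0,-0.03,0]},{"aperture":0.09,"pos":[0,-0.03,0]},{"aperture":0.09,"pos":[0,-0.03,0]},{"aperture":0.09,"pos":[0,-0.03,0]},{"aperture":0.09,"pos":[0,-0.03,0]},{"aperture":0.09},{"aperture":0.09},{"aperture":0.09},{"aperture":0.09}]' > m.json && python3 -m creep m.json
python3 - <<'E'
from bench import *
from vis import *
D=dict(ruby=(.6477,.1640),caramel=(.6305,.0694),ivory=(.6157,-.0362),dark=(.6047,-.1389))
for n in("top","side"):
    s=snapshot(n);cv2.imwrite(f"pics/{n}2.png",s["color"])
    for k,p in D.items():
        u=w2p(s,(*p,H[k]+.017))
        c=blob(s["color"],*np.rint(u),14);print(n,k,u.round(1),np.round(c,1),((p2w(s,c[0],c[1],H[k]+.017)[:2]-p)*1000).round(1),"mm off")
E
```

```text
time: 30.32
tool_pos: [0.65, 0.1645, 0.2117]
ee_rot: [3.131, -0.002, 1.571]
wrist_force: [0.5, 0.7, 0.7]
width: 0.0851
finger_force: 0.0
time: 31.4
tool_pos: [0.3785, 0.1641, 0.2043]
ee_rot: [-3.141, 0.0, 1.57]
wrist_force: [0.5, 1.0, 0.7]
width: 0.09
finger_force: 0.0
top ruby [282.3 189.8] [282.6 190.6 251. ] [-1.7 -0.6] mm off
top caramel [331.2 198.9] [330.9 198.9 227.5] [0.1 0.6] mm off
top ivory [384.5 206.6] [ 381.2  210.6 1042.5] [-8.   6.6] mm off
top dark [435.1 212.2] [435.  212.2 208.5] [0.1 0.4] mm off
side ruby [271.7 245.6] [272.6 246.5 300. ] [-1.6  1.8] mm off
side caramel [291.  211.3] [290.7 211.8 226.5] [0.2 1.4] mm off
side ivory [306.8 177.9] [307.1 178.  132. ] [-0.5  0.3] mm off
side dark [318.4 150.1] [  292.2   242.4 11121.5] [ 18.1 258.9] mm off
```

View pics/top2.png

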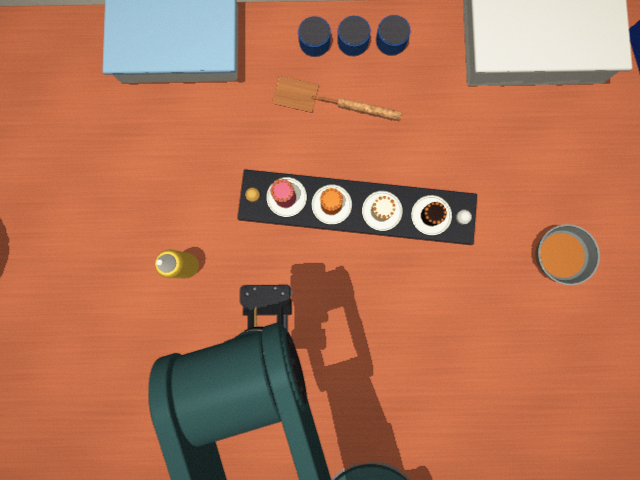

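View pics/side2.png

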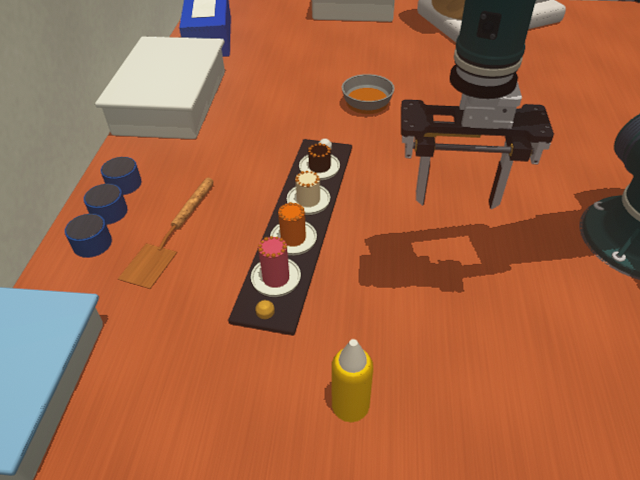

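All four stand upright on their saucers. In the top view, from the brass stud at (252,195), they are ruby (283,191), caramel (331,199), ivory (384,207) and dark (435,212). Each is within about 2.5 mm of centre by at least one camera. The ivory top-view and dark side-view readings were bad fills, not real offsets. The bottle is still at (170,264) and the gripper is clear.

```bash
python3 -c "
from bench import *
print(close_job())"
```

```text
the job is handed in; nothing more can be done
None
```

The job is handed in: ruby, caramel, ivory and dark stand upright on their saucers in height order from the brass stud, about 2.5 mm or less off centre, with the bottle unmoved and about 31 s of the 102 s used; the hand-in call returned no verdict.

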